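# Close the test-tile case and tuck its flap under the lip

## Robot

A 6-joint arm with a two-finger parallel gripper is mounted at the origin on the work surface; the furniture and walls round the work are solid. World frame = base frame: x ahead of the robot, y to its left, z up, the work surface at z = 0. Lengths are in m, angles in rad, forces in N, time in s.
With the tool pointing down it reaches from about 0.35 to 0.775 m from the base axis. Payload 5.5 kg.
Tool frame: the origin (TCP) lies between the finger pads; the fingertips stand env.nose_length ahead of it and the grasp point (between the pads) lies 8 mm behind it (env.nose_length is the distance from the TCP to the fingertips, in m); z points along the fingers, y is the direction in which the jaws open and shut (so a half turn about z gives the same grasp; the last joint's range is limited). The gripper opens to 85 mm and grips with 20 to 120 N. Pads are 22 mm wide; open, the fingers measure 114 mm over their backs; the gripper's body (76 mm by 85 mm) begins 54 mm behind the grasp point. The pads swing forward as they close: fully open they stand 13 mm farther back than shut.
Start: joints at [1.019, 0.313, 0.046, 1.304, 0, 1.431], TCP at [0.23, 0.527, 0.242] pointing down, gripper open.
Joint ranges: [-2.76, 2.76], [-0.86, 1.69], [-1.03, 1.26], [-2.2, 2.34], [-1.47, 1.5], [-3.14, 3.14]. Speed limits (rad/s): [2.57, 2.57, 3.14, 3.14, 3.14, 3.14].

## Interface

Orientations are given as a unit quaternion [w, x, y, z].
In Python, from workcell import env gives the robot as it stands. The module is installed in compiled form; this text tells all that it offers.
- The arm moves only by the shell command python3 -m creep 'ROWS' [FORCE]. ROWS is a JSON object of lists of equal length, an entry for each row: "hand": the finger opening in mm, from 0 to 85.4; "delta_pos": the shift along the tool's x, y, z scaled (see below), a list of three; "turn": the turn about the tool's z scaled (see below). In form: {"hand": [hand, ...], "delta_pos": [[dx, dy, dz], ...], "turn": [turn, ...]}. A call has exactly 5 rows; each row shifts and turns the commanded pose from where the row before left it, along the tool's axes as they then stand; what a row does not reach is not made up. The controller multiplies each number of a shift by 0.8 m and each number of a turn by 5 degrees. A row lasts 1/12 s, in which the tool goes at most 41.7 mm and 7.16 degrees, less where a joint would pass 70% of its speed; a pose out of reach is approached as far as the arm can. A call with a number of a shift or a turn outside -1 to 1 is refused whole. A call with a gripper value outside its range is refused whole. The fingers move at their own pace and stop on an object; FORCE is the grip in N (left out, the last holds). Time passes only in rows, so rows that do not move let the fingers close, or fill a call up. It gives the time, the measured TCP pose, the force and the opening at its end, in the units of the state.
- env.get_state(): the state, without advancing time (a new reading comes with each control period).
- env.read_camera(name): name is "scene" or "top" or "wrist"; returns a dict with "pixels" (420x560x3 uint8, red, green, blue), "depth" (420x560 float32, m along the optical axis (not along the pixel's ray), 0 where there is no reading), "fx", "fy", "cx", "cy" (pixels), "origin" and "orientation" of the camera in the world. Camera axes: x right, y down, z forward; pixel columns grow to the right and rows downward; lengths in m; the calibration is good to about 2 mm. A picture is of the moment at which its call begins.
- env.hand_in(): hands the job in, once; it reports no verdict.
Trained networks look in the newest picture that a camera, given by its name, has taken for a name from the list of things; names that differ only in an ending like _2 or _b are one class to them, and where a whole thing is asked for, a point or a joint stands for the part that bears it (a point fixed in the world has none). Each returns a list of dicts, best first, with "score" (0 to 1); they miss things now and then, are a little off and sometimes report something else, mostly with a low value. They report only what shows in the picture. A call takes as long as a camera call. They do not tell look-alikes from the thing itself.
- env.find_in(camera, target): "location" ([row, column] in pixels, amid what is visible of it).
- env.pinpoint(camera, target): "location" ([row, column] in pixels: a listed point, or the origin of a listed thing).
The state is a dict: "clock": time; "joint_pos": joint angles; "qvel": joint speeds; "tau": joint torques, N m; "tcp_pos": TCP position; "orientation": TCP orientation; "wrist_force": force on the tool from outside, world axes, zero at the start; "ft_torque": the same for the moment, N m; "finger_gap": finger opening in m.
Only numpy, scipy, OpenCV 4.12 (cv2) and the standard library are available. Lean on these libraries where they do the work, as an engineer would, in place of code of your own. Each camera call takes 0.05 s, during which the arm holds its last target.

## Task

Close the test-tile case: with your fingertips, fold the blue flap over the tiles and, keeping it pressed down, push it by its white thumb step towards the steel lip as far as it goes, so that the flap's free edge is fully tucked under the lip and stays shut by itself. Work on the flap's outside only - do not grip it or touch its grey lined inside - and leave the tiles in the case and the cup, rib and tool beside it where they are.

Things in the scene. Friction and masses are not known exactly. Their poses are not given: they have to be found in the camera images.
- case_center (a point): Middle of the test-tile case, 24 mm above the bench. The case is fixed to the bench: an open light-wood tray 170 mm (its x) by 144 mm (its y), side walls 21 mm high, with two bays holding tiles. Site axes: z up, x from the steel lip towards the hinge, y along hinge and lip. Its x points away from the robot or up to 1 rad to the robot's right.
- lip_edge (a point): Inner edge of the lip, mid-length, on its underside, 30 mm above the bench, at case x = -66 mm. The lip is a fixed steel strip 144 mm long (along y), 19 mm deep, 4 mm thick (top 34 mm above the bench), overhanging the tray's -x end; the slot beneath it opens towards the hinge and is 14 mm deep to the end wall.
- hinge_axis (a point): Middle of the flap's hinge rod, 24 mm above the bench, at the tray's +x end; it moves with the rod. Same axes as the case. With hinge_rod at 0 it is at case x = +70 mm. Wooden cheeks 34 mm high stand beside the rod's ends, beyond the flap's width.
- thumb_step (a point): Top edge, mid-width, of the white thumb step on the flap's outer face: 75 mm from the hinge axis, 7 mm above the outer face (9 mm above mid-plane). Its upright face looks to the hinge, 40 mm wide along y; from it a white ramp falls to the face at 113 mm. Between hinge and step the face is flat, 128 mm wide. Axes turn with the flap: x from free edge to hinge, z out of the outer face.
- flap_edge (a point): Middle of the flap's free edge, 130 mm from the hinge axis, at mid-thickness. The flap is a blue board 4 mm thick and 128 mm wide along y. Axes turn with the flap as for thumb_step.
- flap (a joint): Flap angle, rad: 0 = flat over the tray (outer face up, 26 mm above the bench), 1.57 = upright; starts at 1.5 to 1.85 (open, outer face away from the lip). A weak spring and friction hold it open; let go before it is tucked, it springs up again to about 1. About 1 to 2 N at the step folds it or holds it down. Shut under the lip it may ride up to 0.035.
- hinge_rod (a joint): How far the hinge rod, with the flap, has slid in its slots towards the lip (case -x), m: 0 = fully back, 0.018 = fully home. Starts at 0 to 0.003; stays where left; about 6 N moves it. At 0 the flat flap's edge stops 6 mm short of the lip edge; beyond 0.006 a flap not yet flat lands on top of the lip (press hard and drag it back); at 0.018 its edge is 12 mm beneath.
- liner: Grey cloth-lined inner face of the flap, 108 x 118 mm, 5 mm in from the flap's free edge; faces the tiles when shut. Not to be touched. Origin on the hinge axis, axes as the flap.
- tile_0: Bisque test tile 60 x 42 x 8 mm lying loose in the tray, on its 5 mm floor; origin at the centre of its underside.
- tile_1: Another such tile in the tray, origin likewise.
- tile_2: Third such tile in the tray, origin likewise.
- egg_cup: Small white porcelain cup, 48 mm across, 42 mm high, loose on the bench beside the case (its -y side); origin at the centre of its foot.
- wood_rib: Kidney-shaped wooden rib, 94 x 41 x 6 mm, loose on the bench beside the case (its +y side); origin at the centre of its underside.
- loop_tool: Trimming tool with a wooden handle, 150 x 24 x 14 mm, loose on the bench beside the case (its -y side); origin on its underside, near its middle.
There are look-alikes about, which are no part of the job. Several things have the shape of the egg_cup; the one meant has the colours described above.

How it is judged:
At the end, for the whole second after the job is handed in: The flap lies shut (within 0.05 rad of flat) and at rest, its hinge rod slid at least 15 of its 18 mm home, its free edge below the lip and at least 8 mm in under it, held by the lip alone; tiles, cup, rib and tool are within 25 mm of where they stood, the cup upright (value of joint flap below 0.05 rad and value of joint hinge_rod above 0.015 m and x of flap_edge in the frame of lip_edge below -0.008 m and z of flap_edge in the frame of lip_edge below 0 m and velocity of joint flap below 0.05 rad/s and distance of each of tile_0, tile_1, tile_2, egg_cup, wood_rib, loop_tool from where it was at the start of the episode below 0.025 m and angle between egg_cup's own z axis and vertical below 0.2 rad); the robot touches nothing.
It fails at once if the flap is gripped or its lined inside is touched (contact force between the fingers and liner above 1.5 N).
It fails at once if a tile is lifted or pulled out of the case (distance of any of tile_0, tile_1, tile_2 from where it was at the start of the episode above 0.025 m).
It fails at once if the cup, rib or tool is lifted, knocked over or pushed away (distance of any of egg_cup, wood_rib, loop_tool from where it was at the start of the episode above 0.025 m or angle between egg_cup's own z axis and vertical above 0.5 rad).
It also fails if it takes over 42 s, if anything falls off the work surface, if the arm or the gripper's body presses on something with over 40 N, if the wrist force passes 120 N, or if a joint passes its speed limit or range.

## Working session

There is one attempt and no reset: what is moved stays moved. The work goes in short steps, Python scripts to look and compute and a shell command to move; the robot and the scene stay as the last step left them, time stands still between calls to the robot, and variables do not carry over. Pictures are saved under pics/ and viewed, and the job is handed in when it is done.

```bash
mkdir -p pics
cat > h.py <<'E'
import numpy as np, cv2
from workcell import env
from scipy.spatial.transform import Rotation as R
def rot(q): return R.from_quat([q[1],q[2],q[3],q[0]]).as_matrix()
def save(c,n): cv2.imwrite('pics/'+n+'.png',c['pixels'][:,:,::-1])
def ray(c,rc):
    d=np.array([(rc[1]-c['cx'])/c['fx'],(rc[0]-c['cy'])/c['fy'],1.]); return np.array(c['origin']),rot(c['orientation'])@d
def p3(c,rc):
    o,d=ray(c,rc); r,k=int(round(rc[0])),int(round(rc[1])); z=c['depth'][max(r-1,0):r+2,max(k-1,0):k+2]; z=z[z>0]
    return o+d*np.median(z) if len(z) else None
def pz(c,rc,z):
    o,d=ray(c,rc); return o+d*(z-o[2])/d[2]
E
python3 - <<'E'
from h import *
s=env.get_state(); print({k:np.round(v,3) for k,v in s.items()}, env.nose_length)
for n in ['scene','top','wrist']:
    c=env.read_camera(n); save(c,n+'0'); print(n,c['fx'],np.round(c['origin'],3),np.round(rot(c['orientation'])[:,2],3))
    for t in ['case_center','lip_edge','hinge_axis','thumb_step','flap_edge','tile_0','egg_cup','wood_rib','loop_tool']:
        for o in env.pinpoint(n,t)[:3]:
            l=o['location']; print(t,round(o['score'],2),np.round(l), np.round(p3(c,l),3) if p3(c,l) is not None else None)
E
```

```text
{'clock': np.float64(0.0), 'joint_pos': array([ 1.019,  0.314,  0.045,  1.304, -0.   ,  1.431]), 'qvel': array([-0.001, -0.001, -0.   , -0.001, -0.001, -0.001]), 'tau': array([ 3.0000e-03, -4.8063e+01,  2.9853e+01,  1.9000e-02, -0.0000e+00,
       -0.0000e+00]), 'tcp_pos': array([0.23 , 0.526, 0.241]), 'orientation': array([-0.   ,  0.204,  0.979, -0.001]), 'wrist_force': array([ 0.56 , -0.703, -0.25 ]), 'ft_torque': array([ 0.014,  0.045, -0.037]), 'finger_gap': np.float64(0.085)} 0.011
scene 496.812786472929 [ 0.047 -0.518  0.809] [ 0.419  0.56  -0.715]
case_center 0.63 [232. 294.] [0.502 0.033 0.02 ]
lip_edge 0.66 [228. 264.] [0.448 0.069 0.034]
hinge_axis 0.56 [230. 295.] [0.516 0.044 0.005]
thumb_step 0.6 [200. 330.] [ 0.56  -0.006  0.115]
flap_edge 0.76 [178. 334.] [0.701 0.132 0.001]
tile_0 0.85 [227. 277.] [0.484 0.069 0.015]
tile_0 0.74 [246. 311.] [ 0.511 -0.015  0.014]
tile_0 0.72 [219. 308.] [0.554 0.048 0.015]
egg_cup 0.73 [282. 357.] [ 0.522 -0.144  0.021]
egg_cup 0.72 [299. 315.] [ 0.428 -0.131  0.028]
egg_cup 0.43 [218. 309.] [0.558 0.05  0.015]
wood_rib 0.79 [200. 28
[... 170 characters left out ...]
4 -0.022 -0.989]
case_center 0.67 [220. 290.] [0.509 0.03  0.017]
case_center 0.24 [190. 301.] [0.568 0.007 0.029]
lip_edge 0.98 [251. 277.] [0.446 0.057 0.017]
hinge_axis 0.59 [192. 308.] [ 0.561 -0.006  0.047]
thumb_step 0.59 [181. 304.] [0.566 0.008 0.128]
flap_edge 0.79 [179. 307.] [0.564 0.005 0.149]
tile_0 0.89 [231. 268.] [0.486 0.073 0.013]
tile_0 0.76 [219. 306.] [ 0.51  -0.003  0.015]
tile_0 0.59 [198. 282.] [0.553 0.044 0.014]
egg_cup 0.88 [257. 357.] [ 0.433 -0.104  0.02 ]
egg_cup 0.85 [211. 372.] [ 0.526 -0.139  0.02 ]
wood_rib 0.84 [200. 232.] [0.551 0.148 0.006]
loop_tool 0.75 [267. 324.] [ 0.414 -0.039  0.003]
wrist 369.5071510560152 [0.165 0.557 0.375] [ 0.255 -0.111 -0.961]
```

Run:
```python
import cv2,numpy as np
a=cv2.imread('pics/scene0.png')[130:340,200:440];b=cv2.imread('pics/top0.png')[130:310,190:430]
cv2.imwrite('pics/crop_s.png',cv2.resize(a,None,fx=2.8,fy=2.8,interpolation=2));cv2.imwrite('pics/crop_t.png',cv2.resize(b,None,fx=3,fy=3,interpolation=2))
```

```text
(no output)
```

View pics/crop_s.png

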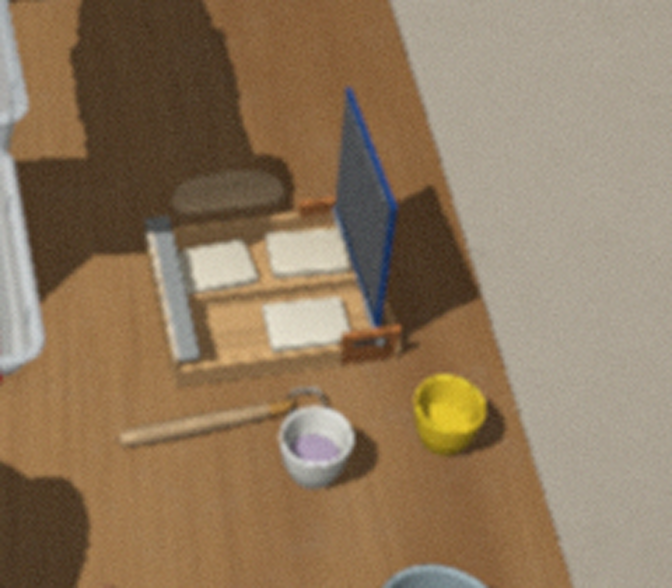

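View pics/crop_t.png

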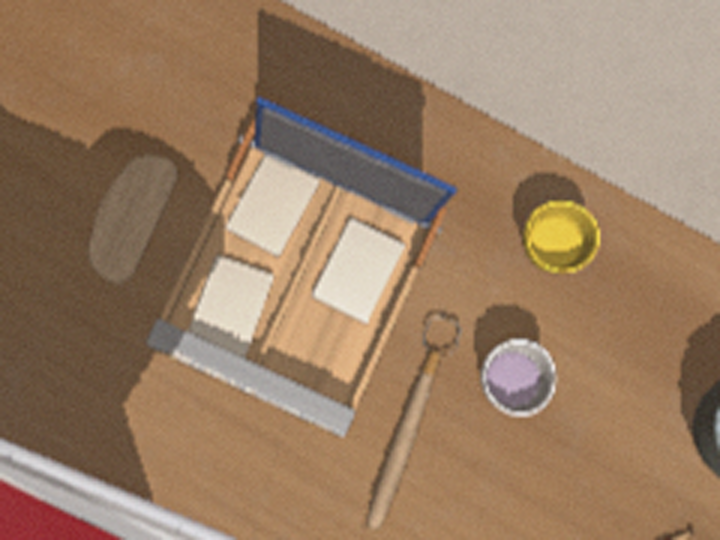

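View pics/scene0.png

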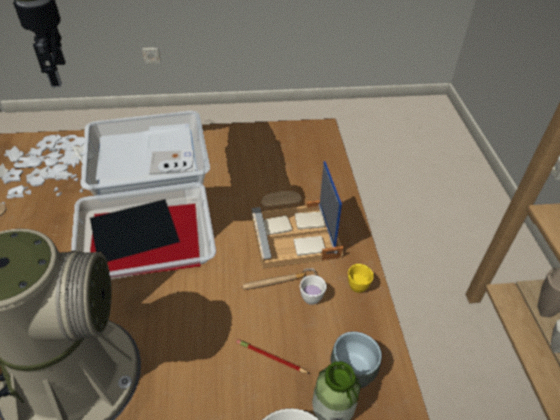

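The white cup is at top-view px (257,357); the yellow one at (211,372) is the look-alike and doesn't match the description. The lip is nearest the robot, and the flap stands open at the far side with its liner facing the lip. Next I'll measure the case frame and the flap plane.

Run:
```python
from h import *
s=env.get_state(); print(np.round(rot(s['orientation']),3))
P={}
for n in ['top','scene']:
    c=env.read_camera(n); v,u=np.mgrid[0:420,0:560]; d=np.stack([(u-c['cx'])/c['fx'],(v-c['cy'])/c['fy'],np.ones_like(u)],-1)
    X=np.array(c['origin'])+(d*c['depth'][...,None])@rot(c['orientation']).T
    m=(c['depth']>0)&(abs(X[...,0]-.51)<.17)&(abs(X[...,1]-.03)<.14)
    hsv=cv2.cvtColor(c['pixels'],cv2.COLOR_RGB2HSV)
    # flap
    f=m&(X[...,2]>.045)&(X[...,0]>.45)
    F=X[f]; print(n,'flap n',len(F),'zmax',np.percentile(F[:,2],[50,99]))
    q=F.mean(0)
    for _ in range(3):
        U,S,Vt=np.linalg.svd(F-q,full_matrices=False); nn=Vt[2]; k=abs((F-q)@nn)<.006; F=F[k]; q=F.mean(0)
    nn=nn*np.sign(nn[0]); print(' normal',nn,'c',q,'yaw',np.arctan2(nn[1],nn[0]),'flap ang',np.pi/2-np.arctan2(nn[2],np.hypot(*nn[:2])),len(F))
    lat=np.array([-nn[1],nn[0],0]);lat/=np.linalg.norm(lat); print(' lat range mid',np.percentile(F@lat,[1,99]),lat)
    if n=='top':
        l=m&(X[...,2]>.028)&(X[...,2]<.042)&(hsv[...,1]<60)&(X[...,0]<.5)
        lab,cnt=cv2.connectedComponents(l.astype(np.uint8))[1],0
        ids=np.bincount(lab[l]); i=ids.argmax(); print(ids.max())
        L=X[lab==i]; r=cv2.minAreaRect((L[:,:2]*1000).astype(np.float32)); print(' lip',r,np.median(L[:,2]))
        print(np.round(cv2.boxPoints(r)))
        # manual corners
        for q in [(148,345),(163,320),(355,408),(345,436)]:
            print(np.round(pz(c,(130+q[1]/3,190+q[0]/3),.034),4))
```

```text
[[-0.916  0.4    0.   ]
 [ 0.4    0.916  0.   ]
 [-0.     0.    -1.   ]]
top flap n 1033 zmax [0.11849918 0.15632387]
 normal [ 0.90376005 -0.42792209 -0.01002297] c [0.5644538  0.00367066 0.11346811] yaw -0.44221626201081604 flap ang 1.5808194654141012 1033
 lat range mid [0.18253984 0.30725732] [0.42794358 0.90380545 0.        ]
692
 lip ((437.6366271972656, 63.735008239746094), (143.4215545654297, 19.02349853515625), 64.64875030517578) 0.0345227914597831
[[398.   3.]
 [416.  -5.]
 [477. 124.]
 [460. 133.]]
[0.4572 0.1304 0.034 ]
[0.4736 0.1206 0.034 ]
[ 0.4154 -0.005   0.034 ]
[0.3973 0.0018 0.034 ]
scene flap n 972 zmax [0.11080479 0.15681495]
 normal [ 0.90787131 -0.41923716 -0.00314301] c [ 0.56076172 -0.00500578  0.10814129] yaw -0.4326071968599762 flap ang 1.5739393372896078 972
 lat range mid [0.1758452  0.29892353] [0.41923924 0.9078758  0.        ]
```

Geometry: the case yaw is −25.35°, the centre is at (0.506, 0.031), and the hinge is at about (0.568, 0.002) with the flap at about 1.58 rad. Tool x already points nearly towards the lip, off by 1.8°. I'll close the fingers and fly at height to a point behind the flap.

```bash
python3 -m creep '{"hand":[0,0,0,0,0],"delta_pos":[[-0.0356,-0.0206,0],[-0.0356,-0.0206,0],[-0.0356,-0.0206,0],[-0.0356,-0.0206,0],[-0.0356,-0.0206,0]],"turn":[0.35,0,0,0,0]}' 40
python3 -m creep '{"hand":[0,0,0,0,0],"delta_pos":[[-0.0356,-0.0206,0],[-0.0356,-0.0206,0],[-0.0356,-0.0206,0],[-0.0356,-0.0206,0],[-0.0356,-0.0206,0]],"turn":[0,0,0,0,0]}'
```

```text
clock: 2.02
tcp_pos: [0.3249, 0.3909, 0.2424]
orientation: [0.0, 0.219, 0.976, 0.0]
wrist_force: [-0.0, 0.0, 0.1]
finger_gap: 0.0254
clock: 2.43
tcp_pos: [0.4185, 0.2553, 0.2426]
orientation: [0.0, 0.219, 0.976, 0.0]
wrist_force: [0.2, 0.1, -0.2]
finger_gap: -0.0
```

```bash
python3 -m creep '{"hand":[0,0,0,0,0],"delta_pos":[[-0.0356,-0.0206,0],[-0.0356,-0.0206,0],[-0.0356,-0.0206,0],[-0.0356,-0.0206,0],[-0.0356,-0.0206,0]],"turn":[0,0,0,0,0]}'
python3 -m creep '{"hand":[0,0,0,0,0],"delta_pos":[[-0.0356,-0.0206,0],[-0.0356,-0.0206,0],[-0.0356,-0.0206,0],[-0.0356,-0.0206,0],[-0.0356,-0.0206,0]],"turn":[0,0,0,0,0]}'
cat >> h.py <<'E'
EX=np.array([.9037,-.4281]);EY=np.array([.4281,.9037]);C0=np.array([.5058,.0314])
def tc(s=None):
    s=s or env.get_state(); p=s['tcp_pos']; d=np.array(p[:2])-C0; f=np.array(s['wrist_force'])
    print('clock %.2f case x %.1f y %.1f tipz %.1f mm  F case x %.1f y %.1f z %.1f'%(s['clock'],d@EX*1e3,d@EY*1e3,(p[2]-env.nose_length)*1e3,f[:2]@EX,f[:2]@EY,f[2]), 'yawerr deg',np.degrees(np.arccos(np.clip(-(rot(s['orientation'])[:2,0]@EX),-1,1))))
E
python3 - <<'E'
from h import *
tc()
for n in ['top','scene']:
    c=env.read_camera(n); save(c,n+'1')
E
```

```text
clock: 2.85
tcp_pos: [0.512, 0.1197, 0.2425]
orientation: [0.0, 0.219, 0.976, 0.0]
wrist_force: [0.5, 0.6, -0.1]
finger_gap: -0.0001
clock: 3.27
tcp_pos: [0.6054, -0.0157, 0.2423]
orientation: [0.0, 0.219, 0.976, 0.0]
wrist_force: [1.1, 0.1, 0.4]
finger_gap: 0.0001
clock 3.27 case x 110.2 y 0.1 tipz 231.3 mm  F case x 1.0 y 0.6 z 0.4 yawerr deg 0.4316678694078885
```

Run:
```python
import cv2,numpy as np
a=cv2.imread('pics/scene1.png')[80:330,200:440];b=cv2.imread('pics/top1.png')[80:310,190:430]
a=cv2.resize(a,(380,396),interpolation=2);b=cv2.resize(b,(413,396),interpolation=2)
cv2.imwrite('pics/c1.png',np.hstack([a,b]))
```

```text
(no output)
```

View pics/c1.png

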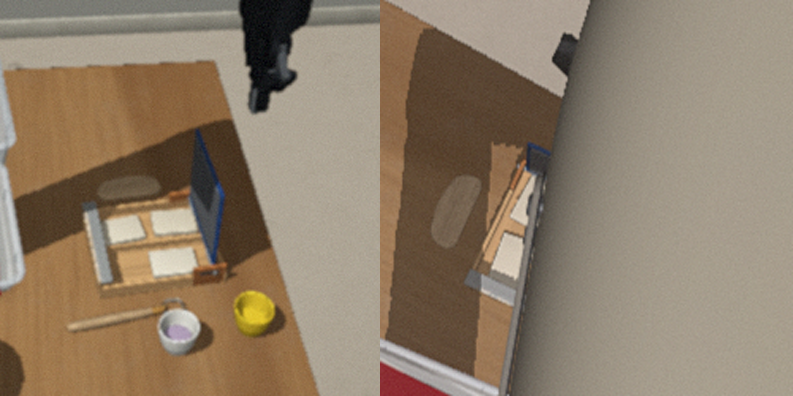

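The gripper is beyond the flap, centred on the case (y = 0), with its fingers shut. Lowering it behind the flap.

```bash
python3 -m creep '{"hand":[0,0,0,0,0],"delta_pos":[[0,0,0.043],[0,0,0.043],[0,0,0.043],[0,0,0.043],[0,0,0]],"turn":[0.06,0,0,0,0]}'
python3 - <<'E'
from h import *
tc()
c=env.read_camera('scene'); save(c,'scene2'); cv2.imwrite('pics/c2.png',cv2.resize(c['pixels'][80:330,200:440,::-1],None,fx=2.3,fy=2.3,interpolation=2))
E
```

```text
clock: 3.78
tcp_pos: [0.5993, -0.0129, 0.0976]
orientation: [-0.006, 0.222, 0.975, -0.0]
wrist_force: [-1.5, -0.4, -1.7]
finger_gap: 0.0003
clock 3.78 case x 103.4 y 0.0 tipz 86.6 mm  F case x -1.2 y -1.0 z -1.7 yawerr deg 0.8611960728083111
```

View pics/c2.png

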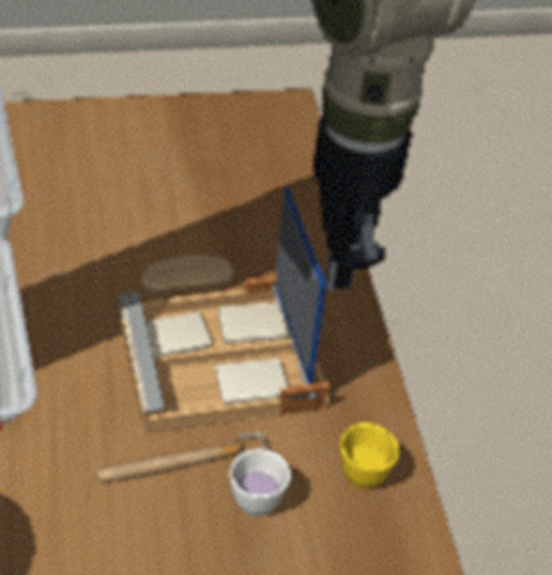

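Tips are at z 87 mm, behind the flap's outer face and clear of it. I'll raise them a little and push towards the lip, checking as it goes.

```bash
python3 -m creep '{"hand":[0,0,0,0,0],"delta_pos":[[0.012,0,-0.007],[0.012,0,0],[0.012,0,0.003],[0.012,0,0.004],[0.012,0,0.004]],"turn":[0,0,0,0,0]}'
python3 - <<'E'
from h import *
tc()
c=env.read_camera('scene'); save(c,'scene3'); cv2.imwrite('pics/c3.png',cv2.resize(c['pixels'][80:330,200:440,::-1],None,fx=2.3,fy=2.3,interpolation=2))
E
```

```text
clock: 4.25
tcp_pos: [0.5628, 0.007, 0.1053]
orientation: [0.003, 0.222, 0.975, 0.0]
wrist_force: [1.0, 0.7, 0.4]
finger_gap: 0.0
clock 4.25 case x 62.0 y 2.4 tipz 94.3 mm  F case x 0.6 y 1.0 z 0.4 yawerr deg 0.626416342666392
```

View pics/c3.png

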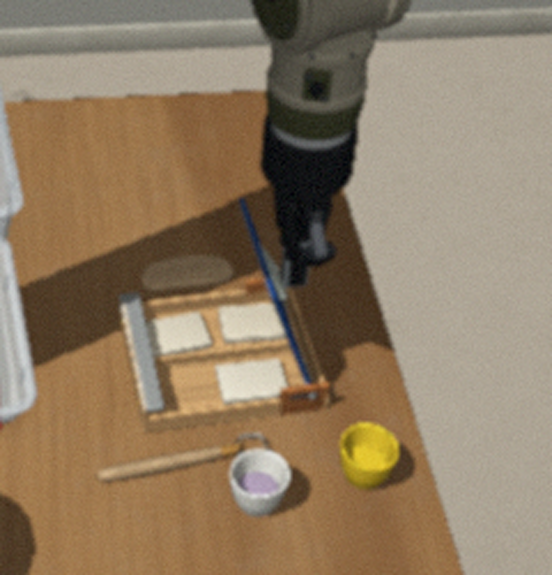

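The flap is following (about 1.2 rad), but the tips are near the step's edge. I'll drop into the corner before continuing.

```bash
python3 -m creep '{"hand":[0,0,0,0,0],"delta_pos":[[-0.003,-0.002,0.006],[0,-0.001,0.008],[0.004,0,0],[0.008,0,0.002],[0.008,0,0.002]],"turn":[0,0,0,0,0]}'
python3 - <<'E'
from h import *
tc()
c=env.read_camera('scene'); save(c,'scene4'); cv2.imwrite('pics/c4.png',cv2.resize(c['pixels'][130:290,230:390,::-1],None,fx=3.7,fy=3.7,interpolation=2))
E
```

```text
clock: 4.72
tcp_pos: [0.5483, 0.0102, 0.0871]
orientation: [0.0, 0.222, 0.975, -0.0]
wrist_force: [1.1, 0.1, 0.3]
finger_gap: 0.0001
clock 4.72 case x 47.5 y -1.0 tipz 76.1 mm  F case x 0.9 y 0.5 z 0.3 yawerr deg 0.5446794171972787
```

View pics/c4.png

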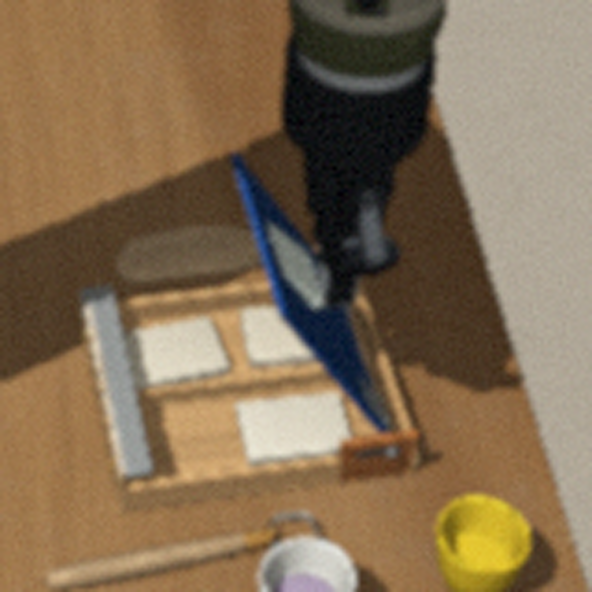

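The fingers sit in the corner on the hinge side of the white step (crop px ~ (340,290)). Continuing the arc.

```bash
python3 -m creep '{"hand":[0,0,0,0,0],"delta_pos":[[0.009,0,0.005],[0.009,0,0.005],[0.009,0,0.005],[0.009,0,0.006],[0.004,0,0.007]],"turn":[-0.06,0,0,0,0]}'
python3 - <<'E'
from h import *
tc()
c=env.read_camera('scene'); save(c,'scene5'); cv2.imwrite('pics/c5.png',cv2.resize(c['pixels'][130:290,230:390,::-1],None,fx=3.7,fy=3.7,interpolation=2))
E
```

```text
clock: 5.18
tcp_pos: [0.518, 0.0247, 0.0643]
orientation: [-0.0, 0.219, 0.976, 0.0]
wrist_force: [0.7, -0.2, 0.7]
finger_gap: -0.0002
clock 5.18 case x 13.9 y -0.8 tipz 53.3 mm  F case x 0.7 y 0.1 z 0.7 yawerr deg 0.433241836729046
```

View pics/c5.png

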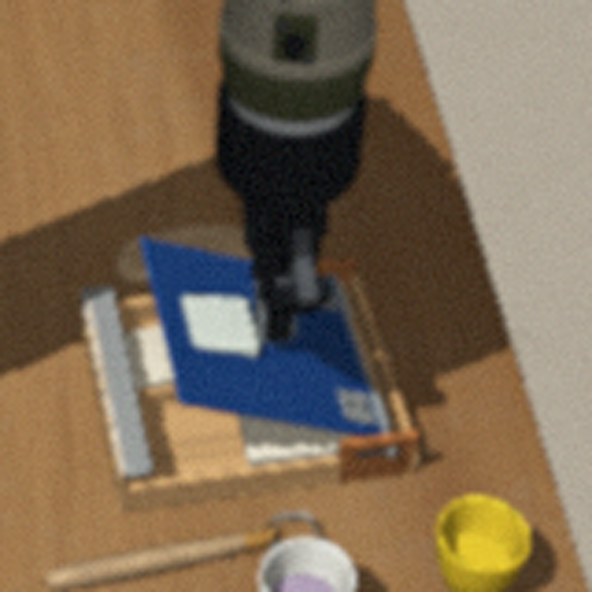

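```bash
python3 -m creep '{"hand":[0,0,0,0,0],"delta_pos":[[0.004,0.001,0.007],[0.002,0,0.007],[0,0,0.007],[0,0,0.007],[0,0,0.005]],"turn":[0,0,0,0,0]}'
python3 - <<'E'
from h import *
tc()
c=env.read_camera('scene'); save(c,'scene6'); cv2.imwrite('pics/c6.png',cv2.resize(c['pixels'][130:290,230:390,::-1],None,fx=3.7,fy=3.7,interpolation=2))
E
```

```text
clock: 5.65
tcp_pos: [0.5146, 0.0271, 0.0373]
orientation: [-0.001, 0.219, 0.976, 0.0]
wrist_force: [-2.0, 1.1, 1.5]
finger_gap: -0.0001
clock 5.65 case x 9.8 y -0.1 tipz 26.3 mm  F case x -2.3 y 0.2 z 1.5 yawerr deg 0.4405748136990278
```

View pics/c6.png

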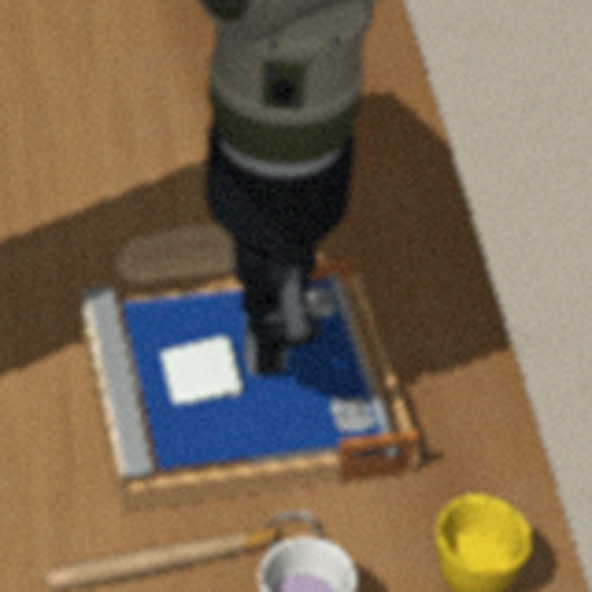

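The flap is flat with its edge still short of the lip. I'll press a little more and read the force.

```bash
python3 -m creep '{"hand":[0,0,0,0,0],"delta_pos":[[0,0,0.001],[0,0,0],[0.003,0,0],[0.003,0,0],[0,0,0]],"turn":[0,0,0,0,0]}'
python3 -c "from h import *; tc()"
```

```text
clock: 6.12
tcp_pos: [0.511, 0.029, 0.0378]
orientation: [0.0, 0.219, 0.976, 0.0]
wrist_force: [-0.2, -0.0, 1.8]
finger_gap: -0.0003
clock 6.12 case x 5.8 y 0.0 tipz 26.8 mm  F case x -0.1 y -0.1 z 1.8 yawerr deg 0.4341007378954567
```

```bash
python3 -m creep '{"hand":[0,0,0,0,0],"delta_pos":[[0,0,0.002],[0,0,0.001],[0.003,0,0],[0.004,0,0],[0,0,0]],"turn":[0,0,0,0,0]}'
python3 -c "from h import *; tc()"
```

```text
clock: 6.53
tcp_pos: [0.5084, 0.0307, 0.0365]
orientation: [0.003, 0.22, 0.976, -0.0]
wrist_force: [3.3, -1.9, 4.7]
finger_gap: 0.0002
clock 6.53 case x 2.6 y 0.4 tipz 25.5 mm  F case x 3.8 y -0.3 z 4.7 yawerr deg 0.5362822420035477
```

Fingers are on the step (Fx +3.8 N) with 4.7 N down. Now pushing towards the lip.

```bash
python3 -m creep '{"hand":[0,0,0,0,0],"delta_pos":[[0.003,0,0],[0.003,0,0],[0.003,0,0],[0.003,0,0],[0,0,0]],"turn":[0,0,0,0,0]}'
python3 - <<'E'
from h import *
tc()
c=env.read_camera('scene'); save(c,'scene7'); cv2.imwrite('pics/c7.png',cv2.resize(c['pixels'][130:290,230:390,::-1],None,fx=3.7,fy=3.7,interpolation=2))
E
```

```text
clock: 6.95
tcp_pos: [0.5002, 0.0346, 0.0365]
orientation: [0.003, 0.22, 0.976, -0.0]
wrist_force: [4.0, -1.9, 5.4]
finger_gap: 0.0002
clock 6.95 case x -6.4 y 0.5 tipz 25.5 mm  F case x 4.4 y -0.1 z 5.4 yawerr deg 0.5664443612091241
```

View pics/c7.png

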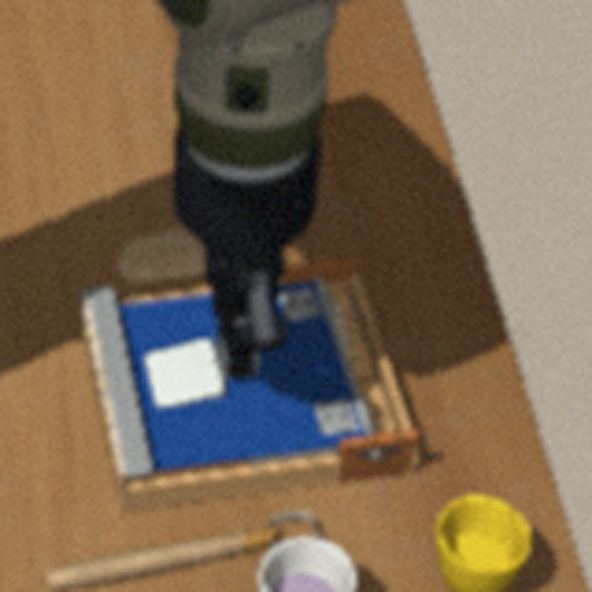

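The flap is sliding under the lip. Continuing.

```bash
python3 -m creep '{"hand":[0,0,0,0,0],"delta_pos":[[0.003,0,0],[0.003,0,0],[0.002,0,0],[0.002,0,0],[0,0,0]],"turn":[0,0,0,0,0]}'
python3 -c "from h import *; tc()"
```

```text
clock: 7.42
tcp_pos: [0.4938, 0.0377, 0.0366]
orientation: [0.004, 0.22, 0.976, -0.0]
wrist_force: [5.4, -4.4, 3.5]
finger_gap: 0.0
clock 7.42 case x -13.5 y 0.5 tipz 25.6 mm  F case x 6.8 y -1.7 z 3.5 yawerr deg 0.6216938070655951
```

```bash
python3 -m creep '{"hand":[0,0,0,0,0],"delta_pos":[[0.002,0,0],[0.002,0,0],[0.002,0,0],[0,0,0],[0,0,0]],"turn":[0,0,0,0,0]}'
python3 -c "from h import *; tc()"
```

```text
clock: 7.83
tcp_pos: [0.4937, 0.038, 0.0377]
orientation: [0.008, 0.22, 0.975, -0.001]
wrist_force: [13.5, -8.4, -0.0]
finger_gap: 0.0001
clock 7.83 case x -13.7 y 0.8 tipz 26.7 mm  F case x 15.8 y -1.8 z -0.0 yawerr deg 1.0156268577125451
```

Motion stopped at x = −13.7 with the force rising to 16 N, which matches the end stop. One firmer push with downward pressure, then I'll check.

```bash
python3 -m creep '{"hand":[0,0,0,0,0],"delta_pos":[[0,0,0.002],[0.002,0,0.001],[0.002,0,0],[0,0,0],[0,0,0]],"turn":[0,0,0,0,0]}'
python3 - <<'E'
from h import *
tc()
c=env.read_camera('scene'); save(c,'scene8'); cv2.imwrite('pics/c8.png',cv2.resize(c['pixels'][130:290,230:390,::-1],None,fx=3.7,fy=3.7,interpolation=2))
E
```

```text
clock: 8.25
tcp_pos: [0.4936, 0.0383, 0.0366]
orientation: [0.011, 0.221, 0.975, -0.002]
wrist_force: [15.5, -12.0, 3.6]
finger_gap: 0.0002
clock 8.25 case x -14.0 y 1.0 tipz 25.6 mm  F case x 19.2 y -4.2 z 3.6 yawerr deg 1.3161473920581346
```

View pics/c8.png

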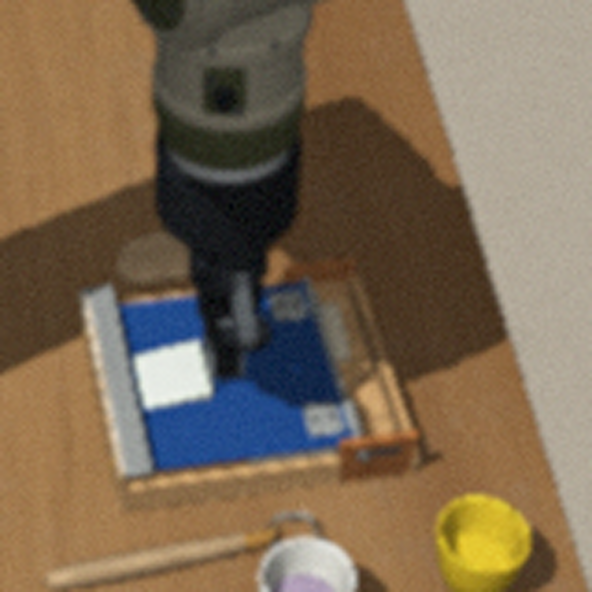

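It won't go further at 19 N, so it is home. I'll back off from the step gently, lift clear and look.

```bash
python3 -m creep '{"hand":[0,0,0,0,0],"delta_pos":[[-0.004,0,-0.002],[-0.004,0,-0.003],[-0.002,0,-0.006],[0,0,-0.015],[0,0,-0.03]],"turn":[0,0,0,0,0]}'
python3 -c "from h import *; tc()"
python3 -m creep '{"hand":[0,0,0,0,0],"delta_pos":[[0,0,-0.04],[0,0,-0.04],[0,0,-0.04],[-0.04,0,0],[-0.04,0,0]],"turn":[0,0,0,0,0]}'
python3 - <<'E'
from h import *
tc()
for n in ['scene','top']:
    c=env.read_camera(n); save(c,n+'9')
    cv2.imwrite('pics/c9%s.png'%n[0],cv2.resize(c['pixels'][130:310,210:410,::-1],None,fx=3.2,fy=3.2,interpolation=2))
    for t in ['flap_edge','lip_edge','hinge_axis','thumb_step','egg_cup','wood_rib','loop_tool']:
        for o in env.pinpoint(n,t)[:1]:
            l=o['location']; q=p3(c,l)
            if q is not None: d=q[:2]-C0; print(n,t,round(o['score'],2),np.round(l),np.round(q,3),'case',np.round(d@EX*1e3,1),np.round(d@EY*1e3,1))
E
```

```text
clock: 8.72
tcp_pos: [0.4876, 0.0389, 0.0754]
orientation: [-0.003, 0.22, 0.976, -0.0]
wrist_force: [-0.2, 0.2, 0.4]
finger_gap: 0.0
clock 8.72 case x -19.6 y -1.0 tipz 64.4 mm  F case x -0.3 y 0.1 z 0.4 yawerr deg 0.5384704308080549
clock: 9.13
tcp_pos: [0.5487, 0.0118, 0.1763]
orientation: [0.002, 0.219, 0.976, 0.0]
wrist_force: [0.5, -1.0, 0.2]
finger_gap: 0.0004
clock 9.13 case x 47.1 y 0.6 tipz 165.3 mm  F case x 0.9 y -0.7 z 0.2 yawerr deg 0.49086654531736906
scene flap_edge 0.77 [232. 262.] [0.438 0.061 0.034] case -73.9 -2.8
scene lip_edge 0.6 [229. 264.] [0.446 0.064 0.036] case -67.8 3.4
scene hinge_axis 0.95 [226. 323.] [0.57  0.017 0.01 ] case 64.1 15.0
scene thumb_step 0.63 [228. 283.] [0.48  0.042 0.036] case -27.6 -1.2
scene egg_cup 0.93 [288. 358.] [ 0.515 -0.157  0.023] case 89.2 -166.2
scene wood_rib 0.81 [199. 282.] [0.548 0.14  0.008] case -8.6 115.7
scene loop_tool 0.9 [279. 281.] [ 0.41  -0.048  0.012] case -52.7 -113.0
top lip_edge 0.72 [201. 233.] [0.55  0.145 0.006] case -8.5 122.2
top wood_rib 0.97 [199. 232.] [0.554 0.148 0.008] case -5.9 125.8
```

View pics/c9s.png

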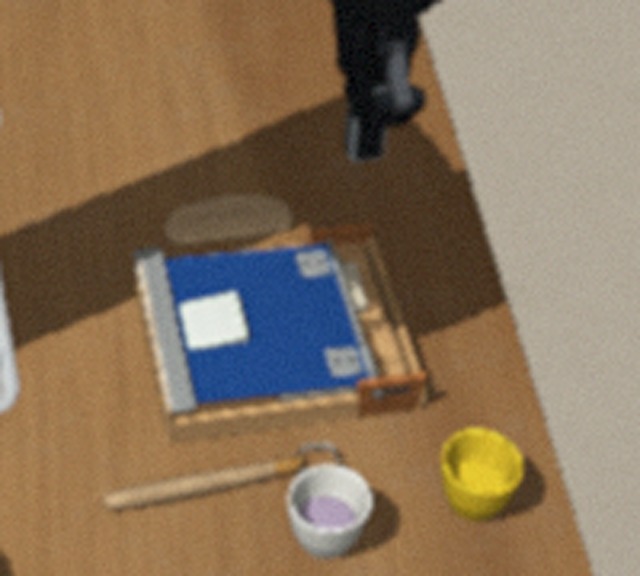

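View pics/c9t.png

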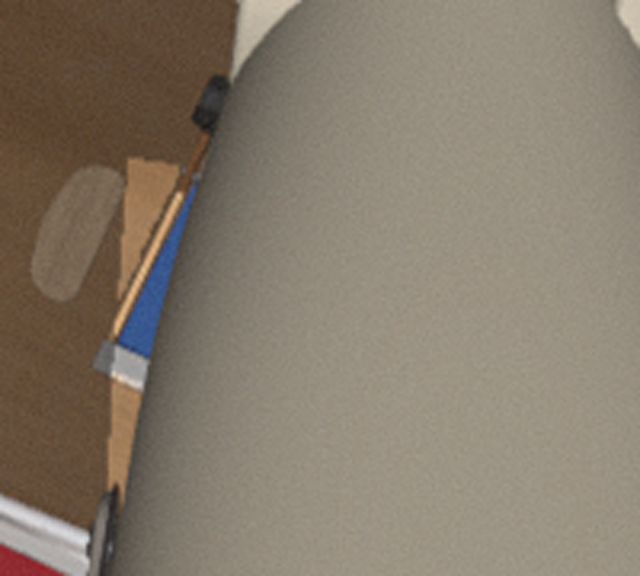

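The flap stays shut with the fingers away, and its edge runs under the lip all along. A quick numeric check of the tilt, the step position and the cup before handing in.

Run:
```python
from h import *
c=env.read_camera('scene'); v,u=np.mgrid[0:420,0:560]; d=np.stack([(u-c['cx'])/c['fx'],(v-c['cy'])/c['fy'],np.ones_like(u)],-1)
X=np.array(c['origin'])+(d*c['depth'][...,None])@rot(c['orientation']).T
cx=(X[...,:2]-C0)@EX; cy=(X[...,:2]-C0)@EY
hsv=cv2.cvtColor(c['pixels'],cv2.COLOR_RGB2HSV)
b=(c['depth']>0)&(hsv[...,0]>100)&(hsv[...,0]<130)&(hsv[...,1]>120)&(abs(cx)<.09)&(abs(cy)<.062)&(X[...,2]<.06)
A=np.c_[cx[b],cy[b],np.ones(b.sum())]; s=np.linalg.lstsq(A,X[...,2][b],rcond=None)[0]
print('blue n',b.sum(),'slope x,y',s[:2],'z0',s[2],'x range',np.percentile(cx[b],[.5,99.5]))
w=(c['depth']>0)&(hsv[...,1]<60)&(hsv[...,2]>120)&(cx>-.062)&(cx<0)&(abs(cy)<.03)
print('white n',w.sum(),'x range',np.percentile(cx[w],[1,50,99]),'y',np.percentile(cy[w],[1,99]),'z',np.percentile(X[...,2][w],[5,95]))
for o in env.pinpoint('scene','egg_cup'): print(np.round(o['location']),round(o['score'],2),np.round(pz(c,o['location'],0),3))
tc()
```

```text
blue n 1701 slope x,y [-0.03349697 -0.00156186] z0 0.028801816770940913 x range [-0.06344213  0.0474215 ]
white n 299 x range [-0.06142528 -0.04165735 -0.02078983] y [-0.01969861  0.02102464] z [0.02935631 0.03770188]
[285. 354.] 0.84 [ 0.526 -0.137  0.   ]
[298. 310.] 0.74 [ 0.437 -0.11   0.   ]
clock 10.03 case x 46.4 y -0.0 tipz 162.6 mm  F case x 0.6 y 0.6 z -0.0 yawerr deg 0.43157215898031415
```

Tilt is 0.033 rad (riding up against the lip, as allowed), the step edge is at about −21 to −23 mm (−23 is fully home), and the cup hasn't moved. Handing in.

```bash
python3 -c "
from workcell import env
print(env.hand_in()); print(env.get_state()['clock'])"
```

```text
the job is handed in; nothing more can be done
None
the job is handed in; nothing more can be done
```

The case is shut and handed in. With the fingers closed, I folded the flap down from its outer side and pressed it flat. I then pushed it by the white thumb step until it would go no further at about 19 N, backed off and lifted clear. The last clock reading before hand-in was about 10 s.

**Last checks:**
- **Flap:** it stays shut with the arm clear. The fitted tilt is 0.033 rad, which is within the play the lip allows.
- **Free edge:** in the picture it runs under the lip along its whole length.
- **Hinge rod:** the step edge measured at about −21 mm in case x. Fully home would be −23 mm, so the rod is at about 16 to 18 mm. The end of travel felt through the fingers fits that.
- **Cup, rib and tool:** they are where they started as far as the scene camera shows, and the cup is upright. The tiles were inside the case and untouched before it closed; they can't be seen now.

**Checks that failed or disagreed:**
- **Top camera:** in the last look the arm blocked its view, and it mistook the rib for the lip.
- **Step position:** one network reading put the step at −27.6 mm, about 7 mm off the depth measurement.
- **Cup:** in the last look but one, the network's best cup match was the yellow look-alike. In the final look the white cup was at about (0.437, −0.110), within measuring error of where it started.

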